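# Turn the tube carousel to the reader

### The job

On the lab bench stand two tube carousels, a large and a small one. Turn the large carousel until its white arrow points straight at the white tip of its own reader head, then let go, without turning the small carousel.

Things in the scene. Friction and masses are not known exactly. Their poses are not given: they have to be found in the camera images.
- carousel_grip (a point): Centre of the black bar handle on top of the large carousel, on its vertical turning axis, 120 mm above the table. The bar is 52 mm long, 14 mm wide, 34 mm high (103 to 137 mm above the table), on a 15 mm steel stalk, and turns with the carousel. x axis: level, along the bar, towards the white arrow; z up. Tube tops are 89 mm above the table, on a 60 mm radius.
- carousel_index (a point): White pointed tip of the large carousel's reader head, 43 mm above the table, 94 mm from the turning axis. The head is a black block (34 x 44 mm, 46 mm high with the white pointer on top) on the rim of the round aluminium foot (200 mm diameter, fixed to the bench); it does not turn. At the end the arrow must point from the axis to this tip.
- carousel (a joint): Turn of the large carousel (grey disc, 160 mm diameter, 7 capped tubes, white arrow in the eighth place sticking out 14 mm over the rim), in rad: 0 when the arrow points exactly at the reader's tip, growing counterclockwise seen from above. Starts between 0.5 and 1.3, turns from -2.6 to 2.6, stays where it is left by a light friction of about 0.06 N m.
- small_mark (a point): Tip of the white arrow on the small carousel, which must stay where it is: 40 mm above the table, 62 mm from that carousel's axis, on a grey disc of 96 mm diameter with 5 capped tubes, a similar black bar handle (40 x 14 x 34 mm, top 137 mm above the table) and a reader head of its own.
Mind the look-alikes: they are no part of the job. What is shaped like the part that bears carousel_grip but pink is not meant.

How it is judged (in metres and radians):
At the end, for the whole second after the job is handed in: The large carousel's arrow points at its reader's tip within 10 degrees (joint within 0.175 rad of 0) and the carousel is at rest (value of joint carousel between -0.175 and 0.175 rad and velocity of joint carousel between -0.05 and 0.05 rad/s); the robot touches nothing.
It fails at once if the small carousel is turned (its arrow tip moves more than 12 mm) (distance of small_mark from where it was at the start of the episode above 0.012 m).
It also fails if it takes over 30 s, if anything falls off the work surface, if the arm or the gripper's body presses on something with over 40 N, if the wrist force passes 120 N, or if a joint passes its speed limit or range.

### The arm

A 6-joint arm with a two-finger parallel gripper is mounted at the origin on the work surface. World frame = base frame: x ahead of the robot, y to its left, z up, the work surface at z = 0. Lengths are in mm, angles in degrees, forces in N, time in s.
With the tool pointing down it reaches from about 300 to 1000 mm from the base axis. Payload 5.1 kg.
Tool frame: the origin (TCP) lies midway between the tips of the shut fingers; the grasp point (between the pads) lies 19 mm behind it; x points along the fingers, y is the direction in which the jaws open and shut, and the axes are right-handed (so a half turn about x gives the same grasp; the last joint's range is limited). The gripper opens to 95 mm and grips with 3 to 60 N. Pads are 20 mm wide; open, the fingers measure 119 mm over their backs; the gripper's body (75 mm by 180 mm) begins 59 mm behind the grasp point.
Start: joints at [-78.644, 7.093, 94.555, -0, 78.352, -4.733], TCP at [180.098, -624.539, 214.656] pointing down, gripper open.
Joint ranges: [-149.61, 149.61], [-58.7, 133.49], [1.44, 155.28], [-77.14, 257.14], [18.33, 153.61], [-166.67, 166.67]. Speed limits (degrees/s): [147.25, 147.25, 180, 180, 180, 180].

### API

Orientations are given as [roll, pitch, yaw] about the fixed x, y, z axes, in that order (R = Rz(yaw) Ry(pitch) Rx(roll)).
In Python, from bench import manip gives the robot as it stands.
- The arm moves only by the shell command python3 -m pendant 'ROWS'. ROWS is a JSON object of lists of equal length, an entry for each row: "gripper": the closure, from 0 (fully open) to 1 (shut); "delta_pos": the shift along the world's x, y, z in cm, a list of three; "roll": the turn about the world's z in rad. A call has 1 to 10 rows; each row shifts and turns the commanded pose from where the row before left it; what a row does not reach is not made up. A row lasts 1/10 s, in which the tool goes at most 50 mm and 8.59 degrees, less where a joint would pass 70% of its speed; a pose out of reach is approached as far as the arm can. A call with a gripper value outside its range is refused whole. The fingers move at their own pace and stop on an object; the grip force is fixed at half the most. Time passes only in rows, so rows that do not move let the fingers close. It gives the time, the measured TCP pose, the force and the opening at its end, in the units of the state.
- manip.get_obs(): the state, without advancing time (a new reading comes with each control period).
- manip.read_camera(name): name is "scene" or "top"; returns a dict with "pixels" (384x512x3 uint8, blue, green, red), "depth" (384x512 float32, mm along the optical axis (not along the pixel's ray), 0 where there is no reading), "mtx" (3x3 intrinsics, pixels), "view" (4x4, takes a point from world to camera coordinates). Camera axes: x right, y up, looking along -z (the intrinsics and any distortion apply to the point x, -y, -z); pixel columns grow to the right and rows downward; lengths in mm; the calibration is good to about 2 mm. A picture is of the moment at which its call begins.
- manip.sign_off(): hands the job in, once; it reports no verdict.
The state is a dict: "time_s": time; "q": joint angles; "dq": joint speeds; "effort": joint torques, N m; "ee_pos": TCP position; "orientation": TCP orientation; "force": force on the tool from outside, world axes, zero at the start; "torque": the same for the moment, N m; "opening": finger opening in mm.
Only numpy, scipy, OpenCV 4.12 (cv2) and the standard library are available. Lean on these libraries where they do the work, as an engineer would, in place of code of your own. Each camera call takes 0.05 s, during which the arm holds its last target.

## Working session

There is one attempt and no reset: what is moved stays moved. The work goes in short steps, Python scripts to look and compute and a shell command to move; the robot and the scene stay as the last step left them, time stands still between calls to the robot, and variables do not carry over. Pictures are saved under pics/ and viewed, and the job is handed in when it is done.

```bash
mkdir -p pics; ls; python3 - <<'E'
from bench import manip
import cv2,numpy as np
o=manip.get_obs(); print({k:np.round(v,3).tolist() for k,v in o.items()})
for n in("scene","top"):
    c=manip.read_camera(n); np.savez(f"pics/{n}0.npz",**c); cv2.imwrite(f"pics/{n}0.png",c["pixels"]); print(n,np.round(c["mtx"],1).tolist(),np.round(c["view"],3).tolist(),[k for k in c])
E
```

```text
pics
{'time_s': 0.0, 'q': [-78.644, 7.131, 94.634, 0.0, 78.351, -4.733], 'dq': [-0.047, -0.033, -0.02, 0.021, -0.054, -0.053], 'effort': [0.002, -41.76, -35.993, 0.078, 0.049, -0.0], 'ee_pos': [179.982, -623.923, 213.426], 'orientation': [-94.774, 89.885, 101.315], 'force': [-0.476, -0.234, -0.23], 'torque': [-0.002, -0.058, 0.075], 'opening': 94.98}
scene [[487.0, 0.0, 257.0], [0.0, 487.0, 193.1], [0.0, 0.0, 1.0]] [[0.14, 0.99, -0.01, -81.427], [-0.605, 0.094, 0.791, 229.93], [0.784, -0.105, 0.612, -1342.772], [0.0, 0.0, 0.0, 1.0]] ['pixels', 'depth', 'mtx', 'view']
top [[422.1, 0.0, 262.5], [0.0, 422.1, 185.9], [0.0, 0.0, 1.0]] [[-0.014, -1.0, 0.002, -4.148], [0.995, -0.014, 0.102, -525.509], [-0.102, 0.003, 0.995, -792.714], [0.0, 0.0, 0.0, 1.0]] ['pixels', 'depth', 'mtx', 'view']
```

View pics/top0.png

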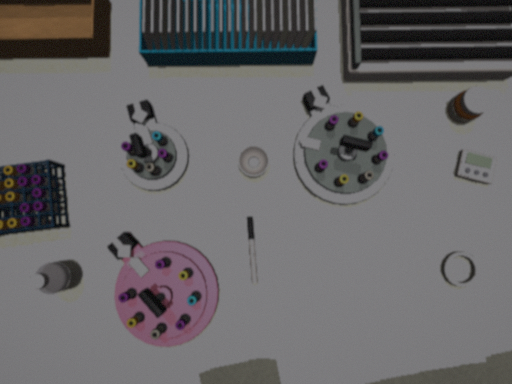

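View pics/scene0.png

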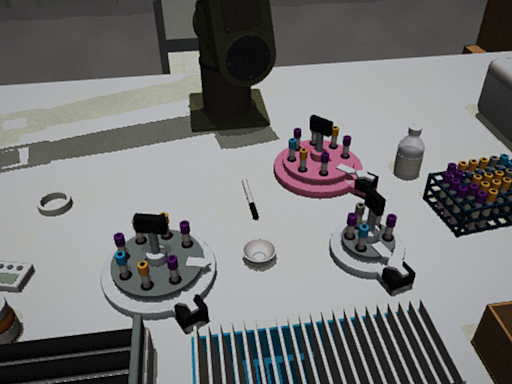

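Top view: the large carousel's disc is near (345,152), its bar near (355,142), its white arrow near (311,143) and its reader near (318,100). The small carousel is at (153,155) and the pink decoy at (167,292). Next I'll zoom in and measure.

```bash
cat > h.py <<'E'
import numpy as np,cv2
def ray(c,u,v,z):
    K,V=c["mtx"],c["view"]; R,t=V[:3,:3],V[:3,3]
    d=np.linalg.inv(K)@np.array([u,v,1.]); d=R.T@np.array([d[0],-d[1],-d[2]]); o=-R.T@t
    return o+d*(z-o[2])/d[2]
def cloud(c):
    V=c["view"];R,t=V[:3,:3],V[:3,3]; h,w=c["depth"].shape
    u,v=np.meshgrid(np.arange(w),np.arange(h)); D=c["depth"]; K=c["mtx"]
    P=np.stack([(u-K[0,2])/K[0,0]*D,-(v-K[1,2])/K[1,1]*D,-D],-1)
    return (P-t)@R
E
python3 - <<'E'
from h import *
c=dict(np.load("pics/top0.npz")); s=dict(np.load("pics/scene0.npz"))
a=cv2.resize(c["pixels"][75:215,280:405],None,fx=4,fy=4,interpolation=cv2.INTER_CUBIC)
b=cv2.resize(s["pixels"][200:335,95:225],None,fx=4,fy=4,interpolation=cv2.INTER_CUBIC)
cv2.imwrite("pics/z0.png",cv2.convertScaleAbs(a,alpha=1.4)); cv2.imwrite("pics/z1.png",b)
img=c["pixels"].astype(int)
# foot circle: bright/whole disc contour; handle: dark & high
P=cloud(c)
ok=(c["depth"]>0); uu,vv=np.meshgrid(np.arange(512),np.arange(384))
reg=ok&(uu>285)&(uu<400)&(vv>80)&(vv<210)
hm=reg&(P[...,2]>115)
pts=np.float32(P[hm][:,:2]); print(len(pts),cv2.minAreaRect(pts),np.median(P[hm][:,2]))
for nm,(lo,hi) in {"disc":(22,45),"foot":(4,18)}.items():
    m=reg&(P[...,2]>lo)&(P[...,2]<hi); print(nm,m.sum(),np.median(P[m],0),P[m].min(0),P[m].max(0))
w=reg&(img.min(2)>150)&(P[...,2]>25)
n,L,st,ce=cv2.connectedComponentsWithStats(w.astype(np.uint8))
for i in range(1,n):
    if st[i,4]>8: print("white",st[i],ce[i],np.median(P[L==i],0))
print(np.round(P[152,340:350:3,2]), np.median(P[230:300,350:420,2]))
E
```

```text
324 ((588.913818359375, -172.7506103515625), (52.15766143798828, 14.760424613952637), 76.07865142822266) 135.30469630379235
disc 4478 [ 590.02596539 -157.14004886   37.73174469] [ 493.85134572 -263.00936525   22.00612174] [721.42733503 -77.87924235  44.99282199]
foot 569 [ 554.63619679 -141.19801024   17.14562118] [ 490.10520748 -270.95422426    4.17061134] [739.02760409 -63.75874152  17.99869661]
[57. 56. 63. 72.] -0.6661159209735285
```

View pics/z0.png

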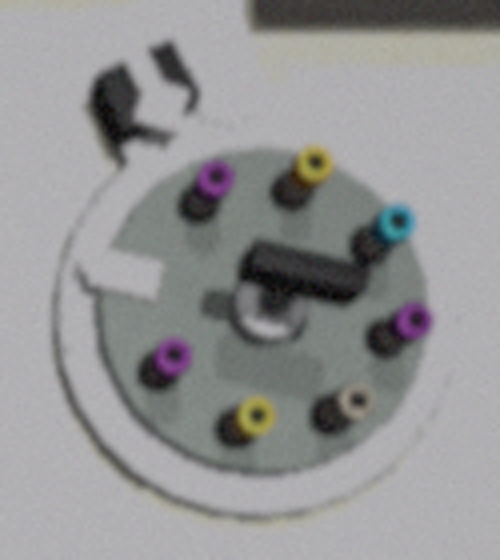

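View pics/z1.png

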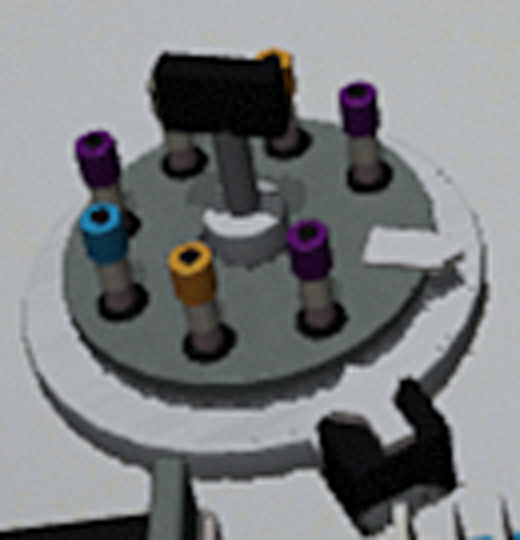

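```bash
python3 - <<'E'
from h import *
c=dict(np.load("pics/top0.npz")); s=dict(np.load("pics/scene0.npz"))
P=cloud(c); uu,vv=np.meshgrid(np.arange(512),np.arange(384))
hm=(c["depth"]>0)&(uu>285)&(uu<400)&(vv>80)&(vv<210)&(P[...,2]>115)
(x,y),_,_=r=cv2.minAreaRect(np.float32(P[hm][:,:2])); b=cv2.boxPoints(r); A=np.array([x,y])
e=[b[1]-b[0],b[2]-b[1]]; e=max(e,key=np.linalg.norm); print("bar dir deg",np.degrees(np.arctan2(e[1],e[0])))
def rep(n,p): d=p[:2]-A; print(n,np.round(p,1),"r",round(np.linalg.norm(d),1),"ang",round(float(np.degrees(np.arctan2(d[1],d[0]))),1))
rep("arrow top",ray(c,280+78/4,75+272/4,40)); 
rep("arrowbase top",ray(c,280+160/4,75+280/4,40))
rep("reader tip top",ray(c,280+180/4,75+122/4,43))
rep("arrow scene",ray(s,95+462/4,200+250/4,40))
rep("reader scene",ray(s,95+345/4,200+378/4,43))
# scene blob: reader black head
rep("head top",ray(c,280+145/4,75+90/4,43)); rep("head scene",ray(s,95+385/4,200+440/4,43))
# tube caps
hsv=cv2.cvtColor(c["pixels"],cv2.COLOR_BGR2HSV)
m=((hsv[...,1]>90)&(uu>285)&(uu<400)&(vv>105)&(vv<210)).astype(np.uint8)
n,L,st,ce=cv2.connectedComponentsWithStats(m)
for i in range(1,n):
    if st[i,4]>15: rep("cap",ray(c,*ce[i],85))
# small carousel handle & neighbours above z 45
print("max heights near", [ (k,float(np.max(P[...,2][(np.hypot(P[...,0]-x,P[...,1]-y)<k)&(np.hypot(P[...,0]-x,P[...,1]-y)>k-30)]))) for k in (110,140,170,200)])
E
```

```text
bar dir deg 76.07867
arrow top [606.3 -83.8  40. ] r 90.6 ang 79.0
arrowbase top [ 601.8 -123.3   40. ] r 51.1 ang 75.4
reader tip top [ 678.9 -134.8   43. ] r 97.7 ang 22.9
arrow scene [614.3 -84.2  40. ] r 92.1 ang 74.0
reader scene [ 680.1 -134.5   43. ] r 98.9 ang 22.7
head top [ 695.1 -118.2   43. ] r 119.4 ang 27.2
head scene [ 713.2 -119.9   43. ] r 135.0 ang 23.0
cap [ 644.5 -186.8   85. ] r 57.3 ang -14.2
cap [ 638.9 -142.    85. ] r 58.7 ang 31.6
cap [ 617.5 -223.2   85. ] r 58.0 ang -60.5
cap [ 572.3 -229.    85. ] r 58.7 ang -106.5
cap [ 557.1 -120.1   85. ] r 61.5 ang 121.1
cap [ 529.5 -156.3   85. ] r 61.6 ang 164.6
max heights near [(110, 47.32628214935946), (140, 49.89797979293937), (170, 95.7100285538369), (200, 96.06482674214446)]
```

```bash
python3 - <<'E'
from bench import manip
import numpy as np
from scipy.spatial.transform import Rotation as R
o=manip.get_obs(); M=R.from_euler("xyz",o["orientation"],degrees=True).as_matrix(); y=M[:,1]
a=np.degrees(np.arctan2(y[1],y[0])); print(o["time_s"],"jaw y",y,a); print("x",M[:,0])
for t in(-14,166): print("turn rad",np.radians(t-a))
print("shift cm",(np.array([588,-172.5,160])-o["ee_pos"])/10, "az",np.degrees(np.arctan2(-172.5,588)))
E
```

```text
0.1 jaw y [ 0.27711766 -0.96083424 -0.00183716] -73.91171951229158
x [-3.67212043e-04  1.80613107e-03 -9.99998302e-01]
turn rad 1.0456567660208194
turn rad 4.1872494196106125
shift cm [40.80089652 45.14983975 -5.35313874] az -16.349965965750695
```

```bash
python3 -m pendant '{"gripper":[0,0,0,0,0,0,0,0,0,0],"delta_pos":[[2.5,2.8,0],[2.5,2.8,0],[2.5,2.8,0],[2.5,2.8,0],[2.5,2.8,0],[2.5,2.8,0],[2.5,2.8,0],[2.5,2.8,0],[2.5,2.8,0],[2.5,2.8,0]],"roll":[0.07,0.07,0.07,0.07,0.07,0.07,0.07,0.07,0.07,0.07]}'
python3 -m pendant '{"gripper":[0,0,0,0,0,0,0,0],"delta_pos":[[2.5,2.8,0],[2.5,2.8,0],[2.5,2.8,0],[2.5,2.8,0],[2.5,2.8,0],[2.5,2.8,0],[0.8,0.35,0],[0,0,0]],"roll":[0.07,0.07,0.07,0.07,0.066,0,0,0]}'
```

```text
time_s: 1.1
ee_pos: [430.7, -343.0, 214.2]
orientation: [-101.2, 90.0, 135.1]
force: [0.8, 0.0, 0.5]
opening: 95.0
time_s: 1.9
ee_pos: [588.5, -172.3, 214.0]
orientation: [-76.6, 89.9, 179.6]
force: [-1.0, -0.5, -1.2]
opening: 95.0
```

```bash
python3 -m pendant '{"gripper":[0,0,0,0,0,0],"delta_pos":[[0,0,-2],[0,0,-2],[0,0,-1.5],[0,0,0],[0,0,0],[0,0,0]],"roll":[0,0,0,0,0,0]}'
python3 - <<'E'
from bench import manip
import cv2,numpy as np
a=[manip.read_camera(n)["pixels"] for n in("scene","top")]
cv2.imwrite("pics/v1.png",np.vstack([cv2.resize(a[0][180:340,60:260],(800,640))[:300*2:1],])[:600]); cv2.imwrite("pics/v2.png",cv2.resize(a[1][70:220,260:420],(640,600)))
E
```

```text
time_s: 2.5
ee_pos: [588.6, -173.7, 161.0]
orientation: [81.3, 89.9, -22.7]
force: [0.7, -0.1, 0.1]
opening: 95.0
```

View pics/v1.png

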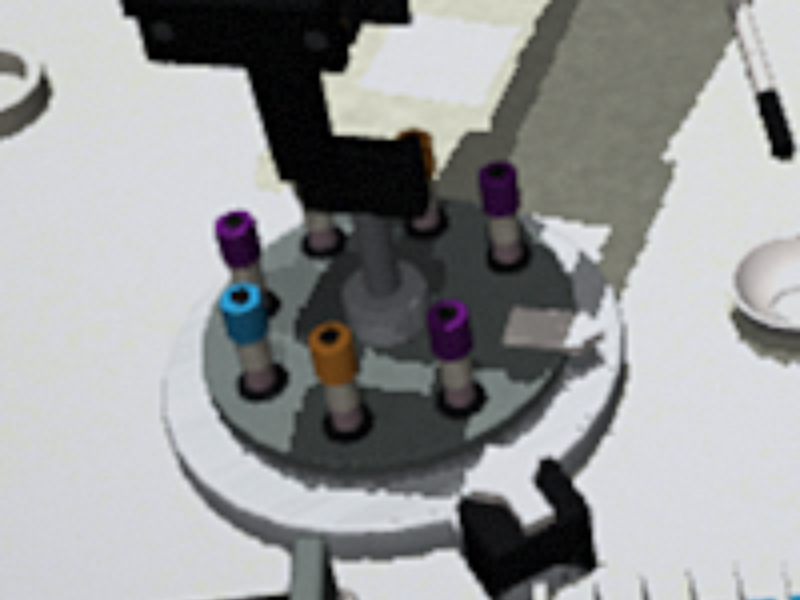

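View pics/v2.png

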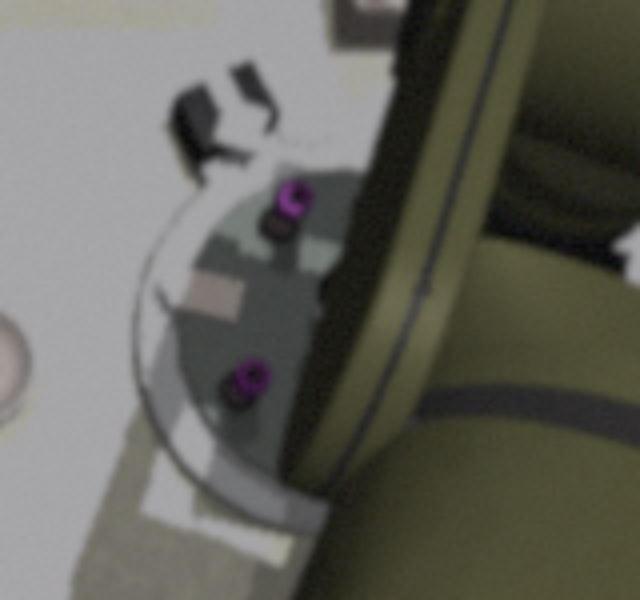

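```bash
python3 - <<'E'
from h import *
from bench import manip
from scipy.spatial.transform import Rotation as R
c=manip.read_camera("scene"); o=manip.get_obs(); V=c["view"];K=c["mtx"]
M=R.from_euler("xyz",o["orientation"],degrees=True).as_matrix()
print(M[:,1],o["ee_pos"],o["opening"])
def pr(p):
    q=V[:3,:3]@p+V[:3,3]; q=K@np.array([q[0],-q[1],-q[2]]); return q[:2]/q[2]
T=np.array(o["ee_pos"])
for n,p in {"tcp":T,"f+":T+50*M[:,1],"f-":T-50*M[:,1],"f+up":T+55*M[:,1]+[0,0,60],"f-up":T-55*M[:,1]+[0,0,60],"bar":np.array([588,-172.5,120])}.items():
    print(n,(pr(p)).round(),((pr(p)-[60,180])*4).round())
cv2.imwrite("pics/v3.png",cv2.resize(c["pixels"][80:300,60:300],(800,733))[:600])
E
```

```text
[ 0.97036493 -0.24163596  0.00198952] [ 588.69080144 -173.37007963  160.95390723] 94.95105267172784
tcp [147. 203.] [349.  91.]
f+ [138. 224.] [312. 175.]
f- [156. 184.] [383.  16.]
f+up [130. 194.] [280.  56.]
f-up [151. 152.] [ 366. -113.]
bar [152. 222.] [367. 169.]
```

View pics/v3.png

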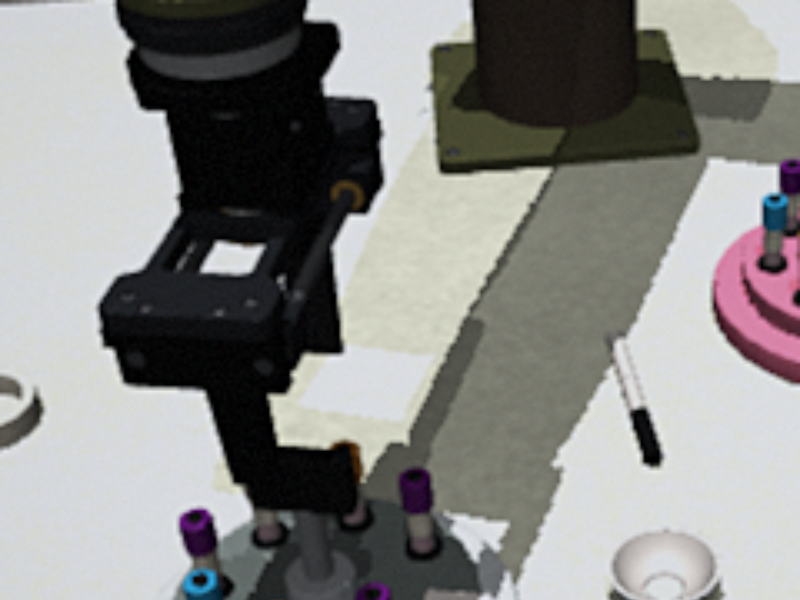

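The near fingertip projects to crop (312,175), right where the picture shows it beside the bar, and the bar lies between the jaws. Next I descend and close.

```bash
python3 -m pendant '{"gripper":[0,0,0,0,0,0],"delta_pos":[[0,0,-1.5],[0,0,-1.5],[0,0,-1.5],[0,0,-1.1],[0,0,0],[0,0,0]],"roll":[0,0,0,0,0,0]}'
python3 -m pendant '{"gripper":[0.4,0.6,0.8,1,1,1,1,1],"delta_pos":[[0,0,0],[0,0,0],[0,0,0],[0,0,0],[0,0,0],[0,0,0],[0,0,0],[0,0,0]],"roll":[0,0,0,0,0,0,0,0]}'
```

```text
time_s: 3.25
ee_pos: [587.9, -172.9, 103.0]
orientation: [-98.3, 89.9, 157.7]
force: [-0.2, -0.2, 0.5]
opening: 95.3
time_s: 4.05
ee_pos: [588.1, -173.0, 103.6]
orientation: [-110.6, 90.0, 145.4]
force: [-0.1, -0.1, -0.1]
opening: 36.4
```

```bash
python3 -m pendant '{"gripper":[1,1,1,1,1,1],"delta_pos":[[0,0,0],[0,0,0],[0,0,0],[0,0,0],[0,0,0],[0,0,0]],"roll":[0,0,0,0,0,0]}'
```

```text
time_s: 4.65
ee_pos: [589.0, -173.3, 103.7]
orientation: [90.1, 89.9, -13.9]
force: [4.4, -0.9, -2.9]
opening: 13.9
```

```bash
python3 -m pendant '{"gripper":[1,1,1,1,1,1],"delta_pos":[[0,0,0],[0,0,0],[0,0,0],[0,0,0],[0,0,0],[0,0,0]],"roll":[-0.08,-0.08,-0.08,-0.08,-0.08,-0.08]}'
python3 -m pendant '{"gripper":[1,1,1,1,1,1,1,1],"delta_pos":[[0,0,0],[0,0,0],[0,0,0],[0,0,0],[0,0,0],[0,0,0],[0,0,0],[0,0,0]],"roll":[-0.08,-0.08,-0.08,-0.08,-0.08,-0.05,0,0]}'
python3 - <<'E'
from h import *
from bench import manip
from scipy.spatial.transform import Rotation as R
o=manip.get_obs();print(o["q"],o["force"],o["torque"])
M=R.from_euler("xyz",o["orientation"],degrees=True).as_matrix();print(np.degrees(np.arctan2(M[1,1],M[0,1]))+90)
for n,f in(("scene",np.s_[180:340,60:260]),("top",np.s_[70:220,260:420])):
    c=manip.read_camera(n);np.savez(f"pics/{n}1.npz",**c); cv2.imwrite(f"pics/w_{n}.png",cv2.resize(c["pixels"][f],None,fx=3.75,fy=3.75,interpolation=cv2.INTER_CUBIC))
E
```

```text
time_s: 5.25
ee_pos: [589.5, -173.5, 103.7]
orientation: [112.7, 89.8, -19.0]
force: [6.2, -2.4, -4.7]
opening: 14.0
time_s: 6.05
ee_pos: [589.8, -174.0, 103.7]
orientation: [135.2, 89.7, -22.1]
force: [9.1, -3.8, -5.2]
opening: 14.1
[-2.14331738e+01  7.86190744e+00  1.04815610e+02 -3.29084977e-03
  6.70581496e+01  4.58604594e+01] [ 9.0697106  -3.78966792 -5.18000406] [-0.3382558  -0.85725463 -0.02704223]
22.70733765910616
```

View pics/w_scene.png

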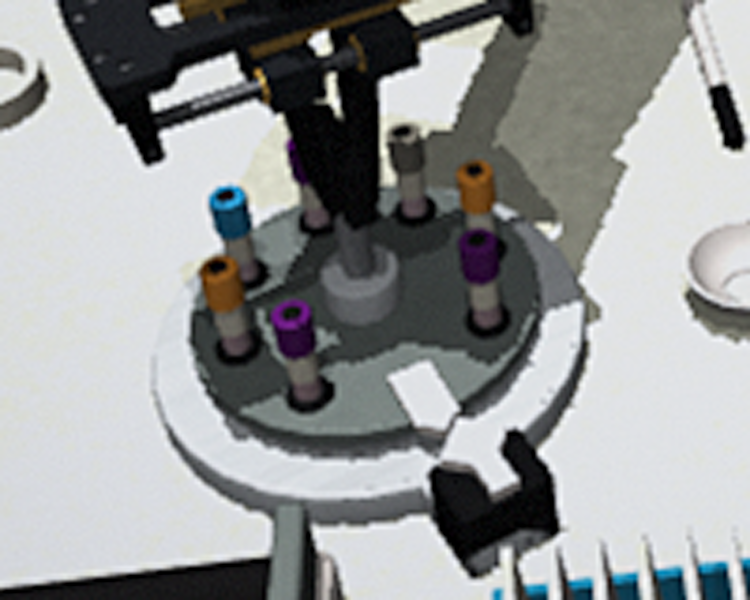

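View pics/w_top.png

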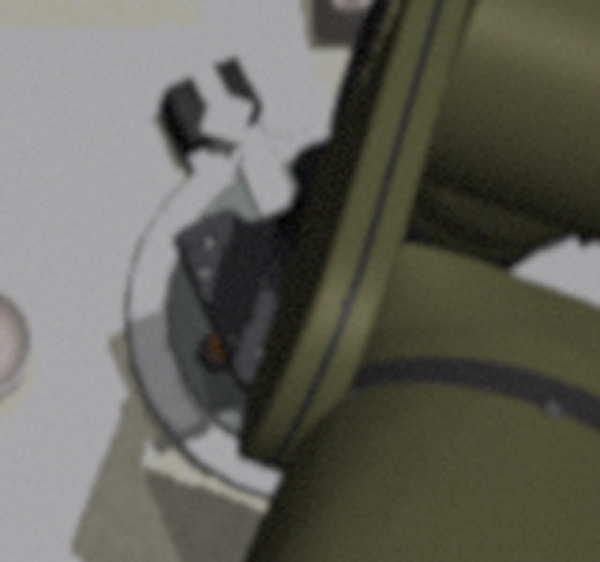

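In both views the arrow now meets the white pointer tip: scene about (440,430), top about (245,150). Next I release and lift.

```bash
python3 -m pendant '{"gripper":[0.7,0.5,0.2,0,0,0,0,0,0,0],"delta_pos":[[0,0,0],[0,0,0],[0,0,0],[0,0,0],[0,0,0],[0,0,0],[0,0,0],[0,0,0],[0,0,0],[0,0,0]],"roll":[0,0,0,0,0,0,0,0,0,0]}'
python3 -m pendant '{"gripper":[0,0,0,0],"delta_pos":[[0,0,0],[0,0,0],[0,0,0],[0,0,0]],"roll":[0,0,0,0]}'
```

```text
time_s: 7.15
ee_pos: [588.1, -173.0, 103.7]
orientation: [-152.7, 90.0, 50.0]
force: [0.3, -0.1, -1.3]
opening: 88.2
time_s: 7.55
ee_pos: [588.1, -173.0, 103.6]
orientation: [-51.5, 90.0, 151.2]
force: [0.7, -0.6, 0.4]
opening: 95.2
```

Lift, then retreat towards the base's right to clear the top view.

```bash
python3 -m pendant '{"gripper":[0,0,0,0,0,0,0],"delta_pos":[[0,0,1],[0,0,2],[0,0,2],[0,0,2],[0,0,2],[0,0,2],[0,0,0]],"roll":[0,0,0,0,0,0,0]}'
python3 -m pendant '{"gripper":[0,0,0,0,0,0,0,0,0,0],"delta_pos":[[-3,-3,0],[-3,-3,0],[-3,-3,0],[-3,-3,0],[-3,-3,0],[-3,-3,0],[-3,-3,0],[-3,-3,0],[-3,-3,0],[-3,-3,0]],"roll":[0,0,0,0,0,0,0,0,0,0]}'
python3 -m pendant '{"gripper":[0,0,0,0,0],"delta_pos":[[-2,-3,0],[-2,-3,0],[-1,-3,0],[0,0,0],[0,0,0]],"roll":[0,0,0,0,0]}'
python3 - <<'E'
from h import *
from bench import manip
for n,f in(("scene",np.s_[180:340,60:260]),("top",np.s_[70:220,260:420])):
    c=manip.read_camera(n); np.savez(f"pics/{n}2.npz",**c); cv2.imwrite(f"pics/x_{n}.png",cv2.resize(c["pixels"][f],None,fx=3.75,fy=3.75,interpolation=cv2.INTER_CUBIC))
P=cloud(c); uu,vv=np.meshgrid(np.arange(512),np.arange(384))
hm=(c["depth"]>0)&(uu>320)&(uu<380)&(vv>115)&(vv<175)&(P[...,2]>115)&(P[...,2]<145)
r=cv2.minAreaRect(np.float32(P[hm][:,:2])); b=cv2.boxPoints(r)
e=max([b[1]-b[0],b[2]-b[1]],key=np.linalg.norm); print(r,"bar dir",np.degrees(np.arctan2(e[1],e[0])))
c0=np.load("pics/top0.npz")["pixels"]
print("small carousel diff",np.abs(c["pixels"][95:195,110:195].astype(int)-c0[95:195,110:195]).mean(), np.abs(c["pixels"][235:350,110:225].astype(int)-c0[235:350,110:225]).mean())
E
```

```text
time_s: 8.25
ee_pos: [590.1, -173.8, 218.5]
orientation: [136.1, 89.6, -21.2]
force: [1.2, -0.6, 0.7]
opening: 95.4
time_s: 9.25
ee_pos: [286.5, -473.7, 212.8]
orientation: [-93.1, 90.0, 109.7]
force: [0.7, -1.0, 0.5]
opening: 94.9
time_s: 9.75
ee_pos: [237.7, -562.8, 212.5]
orientation: [-103.9, 89.9, 98.8]
force: [-0.7, 0.0, -1.0]
opening: 95.2
((588.9185791015625, -172.6547393798828), (52.03970718383789, 14.874755859375), 21.848485946655273) bar dir 21.84849
small carousel diff 1.601764705882353 1.5918084436042848
```

View pics/x_top.png

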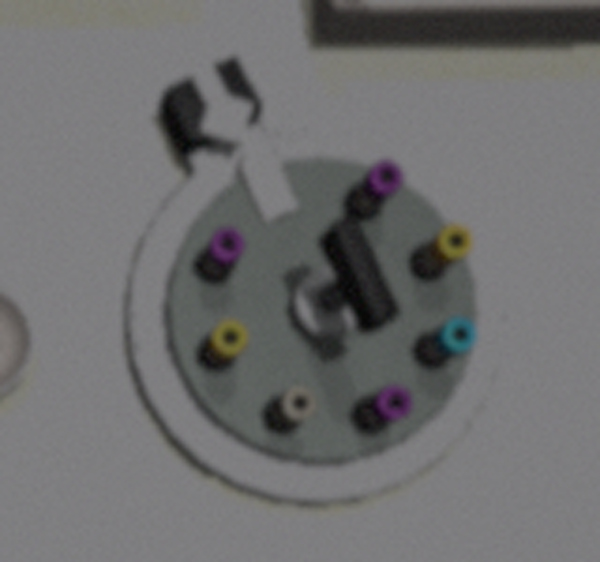

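View pics/x_scene.png

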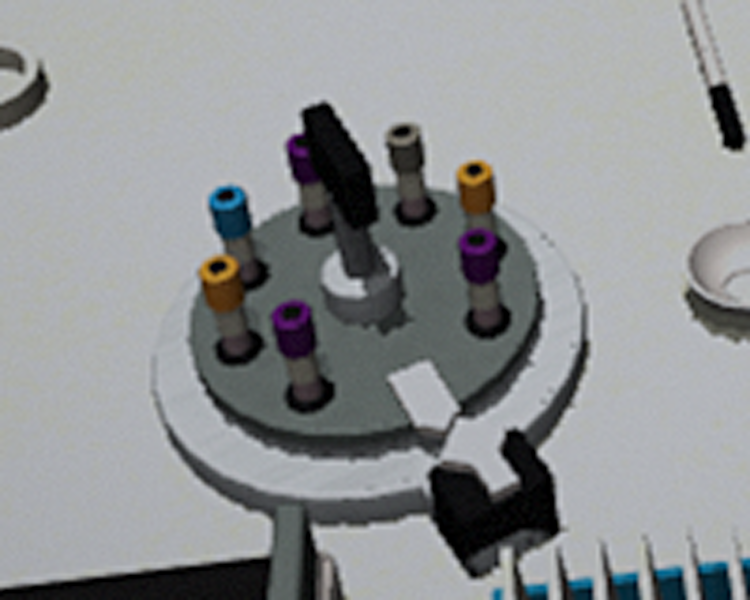

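```bash
python3 - <<'E'
from h import *
A=np.array([588.5,-172.7])
for n in("top2","scene2"):
    c=dict(np.load(f"pics/{n}.npz"));P=cloud(c)
    r=np.hypot(P[...,0]-A[0],P[...,1]-A[1]); 
    a=np.degrees(np.arctan2(P[...,1]-A[1],P[...,0]-A[0]))
    m=(c["depth"]>0)&(r>92)&(r<150)&(abs(a-25)<35)&(P[...,2]>30)&(P[...,2]<56)
    p=np.float32(P[m][:,:2]); q=p.mean(0)-A; bx=cv2.minAreaRect(p); d=np.array(bx[0])-A
    print(n,len(p),"centroid ang",np.degrees(np.arctan2(q[1],q[0])),bx,"box ang",np.degrees(np.arctan2(d[1],d[0])))
    for lo in(86,92,98,104,112,120,128):
        k=m&(r>lo)&(r<lo+8); 
        if k.sum()>3: print(lo,k.sum(),np.percentile(a[k],[2,50,98]).round(1))
E
```

```text
top2 431 centroid ang 26.547591591672607 ((693.2409057617188, -122.16339874267578), (47.45532989501953, 44.443233489990234), 25.73426055908203) box ang 25.75691617320188
92 13 [21.6 26.1 28.2]
98 35 [21.5 26.3 31. ]
104 83 [15.6 26.9 36.6]
112 84 [15.7 27.4 36.5]
120 95 [16.5 27.3 35.9]
128 92 [16.6 27.  35.2]
scene2 667 centroid ang 23.384150254467855 ((695.5128784179688, -125.10777282714844), (49.06706619262695, 44.2873420715332), 24.586639404296875) box ang 23.97632413182952
86 4 [19.4 20.5 21.5]
92 19 [19.6 23.3 26.4]
98 42 [19.1 23.8 30. ]
104 80 [14.2 23.9 34. ]
112 145 [13.1 21.6 33.8]
120 119 [14.1 22.6 33.8]
128 126 [14.8 22.5 32.8]
```

The reader lies at 23 to 26.5° by these checks and the bar at 21.8°. That leaves an error of about 1 to 5°, inside the 10° limit. The small carousel is unchanged, so I hand in.

```bash
python3 -c "
from bench import manip
print(manip.get_obs()['force']); print(manip.sign_off())"
```

```text
[0.74844502 0.57964901 0.12321947]
the job is handed in; nothing more can be done
None
```

I gripped the large carousel's bar and turned it about 54° clockwise to its reader. Then I let go, lifted clear, moved the arm well away and handed the job in after about 10 s of robot time. `sign_off` gives no verdict, so I have no confirmation beyond my own checks.

- **Alignment:** in the last pictures the bar and arrow lie at 21.8°. My estimates of the reader's direction disagree a little: 22.8° from the tip picked in the images, and 23.4 to 26.5° from the reader head's depth points. That leaves an error of about 1 to 5°, inside the 10° limit, and both camera views show the arrow meeting the pointer.
- **Small carousel:** it looks the same as before in the top view; the picture difference there is only noise (1.6 grey levels, as on the untouched pink one).
- **Forces and contact:** the wrist force readings, taken at the end of each move, stayed under about 12 N. At hand-in the reading was under 1 N and the gripper was open and away from everything.

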